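Open the tall ingredient cupboard on the perfumer's bench

ROBOT

A 6-joint arm with a two-finger parallel gripper is mounted at the origin on the work surface. World frame = base frame: x ahead of the robot, y to its left, z up, the work surface at z = 0. Lengths are in mm, angles in degrees, forces in N, time in s.
With the tool pointing down it reaches from about 300 to 850 mm from the base axis. Payload 4.2 kg.
Tool frame: the origin (TCP) lies between the finger pads; the fingertips stand ahead of it and the grasp point (between the pads) lies 3 mm ahead of it (nose_length is the z of the fingertips in the tool frame, in mm); z points along the fingers, y is the line along which they close (so a half turn about z gives the same grasp; the last joint's range is limited). The gripper opens to 91 mm and grips with 3 to 60 N. Pads are 32 mm wide; open, the fingers measure 118 mm over their backs; the gripper's body (76 mm by 178 mm) begins 60 mm behind the grasp point.
Start: joints at [-1.146, 18.312, 89.639, -0, 72.044, -1.146], TCP at [575.014, 0, 235.976] pointing down, gripper open.
Joint ranges: [-177.97, 177.97], [-48.28, 115.42], [12.27, 149.76], [-77.06, 257.06], [2.81, 150.46], [-146.56, 146.56]. Speed limits (degrees/s): [147.25, 147.25, 180, 180, 180, 180].

INTERFACE

Orientations are given as [roll, pitch, yaw] about the fixed x, y, z axes, in that order (R = Rz(yaw) Ry(pitch) Rx(roll)).
In Python, from workcell import state, grab_frame, camera_params, job_done, nose_length gives the robot as it stands.
- The arm moves only by the tool step_arm, never from a script. Its argument "plan" is a list that holds one entry, the list of rows, each a list of 5 numbers: the shift along the tool's x, y, z in cm, then the turn about the tool's z in rad, then the opening, from 0 (shut) to 1 (fully open). In form: [[[x, y, z, turn, gripper], ...]]. A call has 1 to 20 rows; each row is the pose to reach, as a shift and turn from the pose commanded when the call began, along the tool's axes at that moment; what a row does not reach only later rows make up. A row lasts 1/8 s, in which the tool goes at most 62.5 mm and 10.7 degrees, less where a joint would pass 70% of its speed; a pose out of reach is approached as far as the arm can. A call with a gripper value outside its range is refused whole. The fingers move at their own pace and stop on an object; "newtons" is the grip in N (left out, the last holds). Time passes only in rows, so rows that repeat a pose let the fingers close. It gives the time, the measured TCP pose, the force, the opening and the grip force at its end, in the units of the state.
- state(): the state, without advancing time (a new reading comes with each control period).
- grab_frame(name): name is "scene" or "side" or "wrist"; returns the picture (400x640x3 uint8, blue, green, red); there is no depth.
- camera_params(name): a dict with "camera_matrix" (3x3 intrinsics, pixels), "R" (3x3) and "t" (3): a world point X has camera coordinates R X + t; the wrist camera has in their place "mount" (4x4, takes a point from camera to tool coordinates, whose origin is the TCP and whose axes are the flange's). Camera axes: x right, y down, z forward; pixel columns grow to the right and rows downward; lengths in mm; the calibration is good to about 2 mm. A picture is of the moment at which its call begins: read the wrist's pose just before it. camera_params takes no time and is no camera call.
- job_done(): hands the job in; it is judged then, once.
The state is a dict: "time_s": time; "qpos": joint angles; "qvel": joint speeds; "effort": joint torques, N m; "ee_pos": TCP position; "ee_rot": TCP orientation; "force": force on the tool from outside, world axes, zero at the start; "torque": the same for the moment, N m; "gripper_width": finger opening in mm; "gripper_force": force on a finger pad.
Only numpy, scipy, OpenCV 4.12 (cv2) and the standard library are available. Lean on these libraries where they do the work, as an engineer would, in place of code of your own. Each camera call takes 0.05 s, during which the arm holds its last target. There are 200 camera calls.

TASK

Two small white-fronted cupboards stand on the perfumer's bench. Take the door of the taller one by its upright handle and swing it wide open, to about a right angle, so that the bottles inside can be reached, and let go of it. Leave the low cupboard's door shut and the amber bottle standing on top of it where it is.

Things in the scene. Friction and masses are not known exactly. Their poses are not given: they have to be found in the camera images.
- tall_handle (a point): Brass handle of the TALL cupboard's door: upright round bar, 12 mm thick, 110 mm long, its axis 45 mm out from the door's face. Origin on the bar's axis 20 mm below its top end, 212 mm above the bench, 28 mm below the cupboard's top: a good place to grip. Frame turns with the door: z up, x square to the face, into the door, y along the door to the hinge. Hinge axis (vertical) at x = +45, y = +190 mm.
- tall_door (a joint): Opening angle of the tall cupboard's door (218 mm wide, 16 thick; cupboard 240 high, 220 wide), rad: 0 shut, grows as it opens towards the robot, stop at 1.85; starts at 0 to 0.2. Hinged on the left seen from the robot: opens clockwise seen from above. No latch or spring, light friction (1 to 2 N at the handle): stays where left.
- low_door (a joint): Opening angle of the LOW cupboard's door, rad: 0 shut (as it starts). That cupboard is 150 mm high, 220 mm wide, with the same kind of door and handle; it stands beside the tall one, on either side. To be left shut.
- bottle: Small amber glass dropper bottle with a brass cap, 42 mm in diameter, 95 mm high, loose on top of the low cupboard. Origin at the centre of its underside, z up. To be left where it is.
Things that resemble listed ones, but are neither listed nor needed, are in the scene too. Leave any green look-alike of the bottle alone.

How it is judged (in metres and radians):
On the way:
1. the tall cupboard's door is opened past 20 degrees with the fingers on its handle (value of joint tall_door above 0.35 rad and contact force between the fingers and tall_handle_bar above 0.2 N), for 0.1 s.
At the end, for the whole second after the job is handed in: The tall cupboard's door stands still, at least 1.2 rad (69 degrees) open; the low cupboard's door is shut to within 0.1 rad; the bottle stands upright within 30 mm of where it was (value of joint tall_door above 1.2 rad and velocity of joint tall_door between -0.05 and 0.05 rad/s and value of joint low_door below 0.1 rad and distance of bottle from where it was at the start of the episode below 0.03 m and angle between bottle's own z axis and vertical below 0.2 rad); the robot touches nothing.
It fails at once if the low cupboard's door is opened by more than 0.15 rad (value of joint low_door above 0.15 rad).
It fails at once if the bottle on the low cupboard is tipped by more than 30 degrees or moved by more than 50 mm (angle between bottle's own z axis and vertical above 0.52 rad or distance of bottle from where it was at the start of the episode above 0.05 m).
It also fails if it takes over 40 s, if anything falls off the work surface, if the arm or the gripper's body presses on something with over 40 N, if the wrist force passes 120 N, or if a joint passes its speed limit or range.

## Working session

There is one attempt and no reset: what is moved stays moved. The work goes in short steps, Python scripts to look and compute and a tool call to move; the robot and the scene stay as the last step left them, time stands still between calls to the robot, and variables do not carry over. Pictures are saved under pics/ and viewed, at most 10 in all, crops included, and the job is handed in when it is done.

Besides the shell and the picture viewer there is one more tool, called by a JSON object that holds its "method" and its "body", one argument or row to a line. step_arm: Moves the arm, as the interface text tells. Its arguments: {"type":"object","properties":{"plan":{"type":"array","items":{"type":"array","items":{"type":"array","items":{"type":"number"}}}},"newtons":{"type":"number"}},"required":["plan"]}

```bash
mkdir -p pics
python3 - <<'E'
from workcell import *
import cv2
for n in("scene","side"):
    cv2.imwrite(f"pics/{n}0.png",grab_frame(n)); p=camera_params(n); print(n,p)
s=state();print(s["ee_pos"],s["ee_rot"],s["time_s"],nose_length if not callable(nose_length) else nose_length())
print(camera_params("wrist"))
E
```

```text
scene {'camera_matrix': array([[515.4446133 ,   0.        , 316.72703849],
       [  0.        , 515.4446133 , 203.87779552],
       [  0.        ,   0.        ,   1.        ]]), 'R': array([[ 0.63013753, -0.77642481, -0.00955048],
       [-0.57339468, -0.45699644, -0.67998   ],
       [ 0.52358881,  0.4339571 , -0.73316846]]), 't': array([-456.54598703,  469.63400071,  702.39887257])}
side {'camera_matrix': array([[480.96850868,   0.        , 318.49953388],
       [  0.        , 480.96850868, 201.38570922],
       [  0.        ,   0.        ,   1.        ]]), 'R': array([[-0.48175406,  0.87616989,  0.01547081],
       [ 0.72572618,  0.4088047 , -0.55335362],
       [-0.49115632, -0.25535278, -0.83280275]]), 't': array([ 350.40531413, -399.04423543, 1372.55858175])}
[5.74581719e+02 2.74476219e-02 2.35189172e+02] [-1.79909188e+02 -5.06307938e-04  9.00026962e+01] 0.1 22.0
{'camera_matrix': array([[337.63548701,   0.        , 313.93185975],
       [  0.        , 337.63548701, 199.99609588],
       [  0.        ,   0.        ,   1.        ]]), 'mount': array([[-1.12762990e-03, -9.55709271e-01, -2.94310242e-01,
         8.34278772e+01],
       [ 9.99999255e-01, -1.21542147e-03,  1.15390163e-04,
         8.23652143e-01],
       [-4.67990435e-04, -2.94309892e-01,  9.55709929e-01,
        -1.50178362e+02],
       [ 0.00000000e+00,  0.00000000e+00,  0.00000000e+00,
         1.00000000e+00]])}
```

View pics/scene0.png

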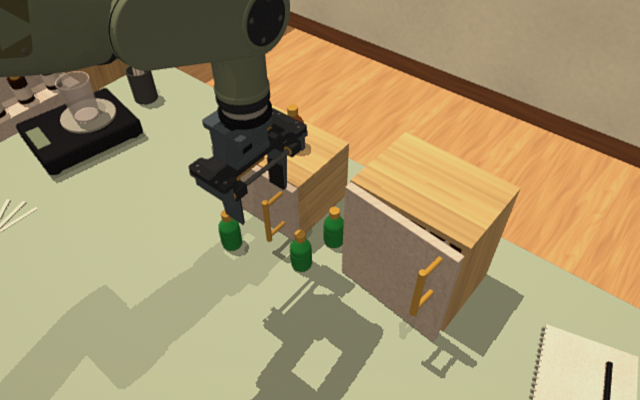

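View pics/side0.png

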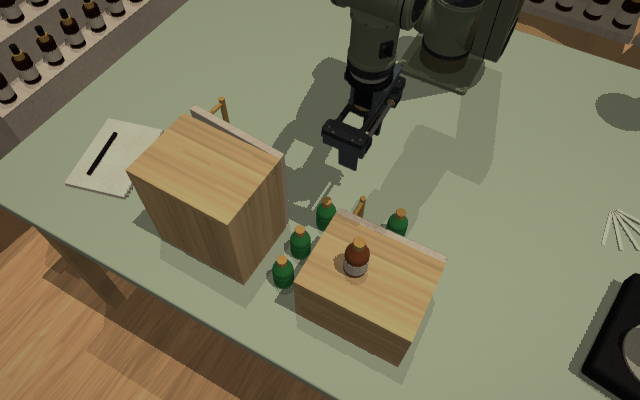

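The things that could be mistaken for the target are the tall cupboard's handle at scene (422,272), the low cupboard's handle at (267,203), and green look-alike bottles at (230,232), (301,250) and (334,228). The amber bottle is at side (356,258). I choose the handle at (422,272) on the taller cupboard and will check it in a close crop.

Run:
```python
import cv2,numpy as np
a=cv2.imread("pics/scene0.png")[170:350,330:530]; b=cv2.imread("pics/side0.png")[80:290,120:320]
a=cv2.resize(a,None,fx=2,fy=2,interpolation=3); b=cv2.resize(b,None,fx=2,fy=2,interpolation=3)
c=np.zeros((420,800,3),np.uint8); c[:360,:400]=a; c[:,400:]=b
cv2.imwrite("pics/crop.png",c)
```

```text
(no output)
```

View pics/crop.png

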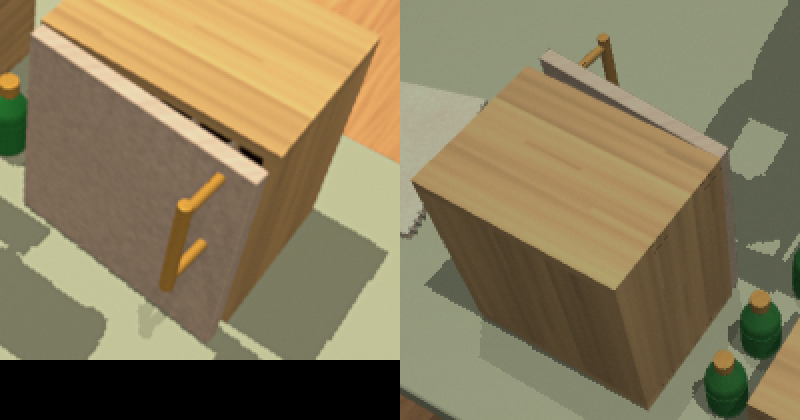

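The crop confirms the choice: the door is slightly ajar, and the bar's top is at scene (422.5,272) and side (221.5,99).

```bash
cat > h.py <<'E'
from workcell import *
import numpy as np
def ray(n,u,v):
    p=camera_params(n);R=p["R"];d=R.T@np.linalg.solve(p["camera_matrix"],[u,v,1]);return -R.T@p["t"],d
def atz(n,u,v,z):
    c,d=ray(n,u,v);return c+d*(z-c[2])/d[2]
def tri(a,b):
    (c,d),(e,f)=ray("scene",*a),ray("side",*b);s=np.linalg.lstsq(np.c_[d,-f],e-c,rcond=None)[0]
    return (c+s[0]*d+e+s[1]*f)/2
E
python3 - <<'E'
from h import *
np.set_printoptions(precision=0,suppress=True)
print("handle tri",tri((422.5,272),(221.5,99)),atz("scene",422.5,272,232),atz("side",221.5,99,232))
for n,p in dict(FR=(470.5,248.5),RR=(519.5,190),FL=(351.5,181),dh=(346,187.5),df=(461,261.5)).items(): print(n,atz("scene",*p,240))
for p in [(541-400,52),(724-400,153)]: print("side door",atz("side",120+p[0]/2,80+p[1]/2,240))
for p in [(128,69),(322,152),(213,290),(12,181)]: print("side cup",atz("side",120+p[0]/2,80+p[1]/2,240))
for p in [(301,268),(334,245),(230,247)]: print("green",atz("scene",*p,0))
print("amber",atz("side",356,272,150))
E
```

```text
handle tri [ 608. -289.  231.] [ 607. -289.  232.] [ 609. -288.  232.]
FR [ 680. -324.  240.]
RR [ 835. -329.  240.]
FL [ 685. -108.  240.]
dh [ 668. -110.  240.]
df [ 651. -324.  240.]
side door [ 661. -324.  240.]
side door [ 681. -105.  240.]
side cup [ 685. -321.  240.]
side cup [ 681. -107.  240.]
side cup [ 848. -109.  240.]
side cup [ 842. -326.  240.]
green [629. -38.   0.]
green [715. -53.   0.]
green [578. 109.   0.]
amber [778. 100. 150.]
```

{"method": "step_arm", "body": {
  "plan": [
    [[0,0,-4.5,-0.18,1],[-5,0.5,-4.5,-0.36,1],[-10,1,-4.5,-0.54,1],[-15,1.5,-4.5,-0.72,1],[-20,2,-4.5,-0.9,1],[-25,2.5,-4.5,-1.08,1],[-28.9,3.3,-4.5,-1.26,1],[-28.9,3.3,-4.5,-1.44,1],[-28.9,3.3,-4.5,-1.49,1],[-28.9,3.3,-4.5,-1.49,1],[-28.9,3.3,-4.5,-1.49,1]]
  ]
}}

```text
time_s: 1.48
ee_pos: [607.9, -288.8, 280.7]
ee_rot: [180.0, -0.0, 175.3]
force: [0.0, 0.2, -0.1]
gripper_width: 91.1
gripper_force: 0.0
```

Run:
```python
from h import *
import cv2
s=state();print(s["ee_pos"],s["ee_rot"],s["force"],s["gripper_width"])
c=np.hstack([grab_frame("scene")[150:350,300:540],grab_frame("side")[40:240,130:330]])
w=cv2.resize(grab_frame("wrist"),(440,275))
cv2.imwrite("pics/over.png",np.vstack([c,w]))
from scipy.spatial.transform import Rotation as Ro
p=camera_params("wrist");M=np.linalg.inv(p["mount"])
R=Ro.from_euler("xyz",s["ee_rot"],degrees=True).as_matrix()
q=R.T@(np.array([608,-289,232])-s["ee_pos"]);k=p["camera_matrix"]@(M[:3,:3]@q+M[:3,3]);print("expected wrist px (scaled)",k[:2]/k[2]*440/640)
```

```text
[ 607.92020073 -288.81619803  280.69845219] [ 1.79989199e+02 -2.69504229e-02  1.75341471e+02] [ 0.01885079  0.1551462  -0.06560995] 91.13229447488388
expected wrist px (scaled) [215.9091051  159.86035468]
```

View pics/over.png

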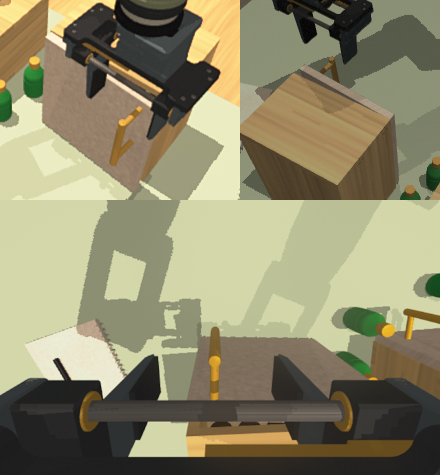

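The wrist view shows the handle's top at (215,160), exactly where expected and centred between the fingers. I'll descend and close.

{"method": "step_arm", "body": {
  "plan": [
    [[0,0,3,0,1],[0,0,5.5,0,1],[0,0,6.5,0,1],[0,0,6.5,0,1],[0,0,6.5,0,0],[0,0,6.5,0,0],[0,0,6.5,0,0],[0,0,6.5,0,0],[0,0,6.5,0,0],[0,0,6.5,0,0],[0,0,6.5,0,0]]
  ],
  "newtons": 15
}}

```text
time_s: 3.0
ee_pos: [608.0, -289.0, 215.9]
ee_rot: [180.0, 0.0, 175.4]
force: [0.2, 0.7, -0.1]
gripper_width: 23.9
gripper_force: 0.0
```

{"method": "step_arm", "body": {
  "plan": [
    [[0,0,0,0,0],[0,0,0,0,0],[0,0,0,0,0],[0,0,0,0,0]]
  ]
}}

```text
time_s: 3.5
ee_pos: [607.8, -290.0, 216.0]
ee_rot: [-179.9, 0.0, 175.4]
force: [-0.4, -4.7, -0.2]
gripper_width: 12.0
gripper_force: 15.0
```

Run:
```python
from h import *
from scipy.spatial.transform import Rotation as Ro
s=state();print(s["gripper_width"],s["gripper_force"])
R=Ro.from_euler("xyz",[180,0,s["ee_rot"][2]],degrees=True).as_matrix()
H=np.array([667,-105]);v=s["ee_pos"][:2]-H;r=np.hypot(*v)
for t in np.arange(5,86,5):
    a=np.radians(t);c,n=np.cos(a),np.sin(a)
    w=np.array([c*v[0]+n*v[1],-n*v[0]+c*v[1]])
    d=R.T@np.r_[w-v,0];print(t,(d[:2]/10).round(1),a.round(2))
```

```text
12.041694555926517 15.000217705965042
5 [1.6 0.5] 0.09
10 [3.2 1.1] 0.17
15 [4.7 1.8] 0.26
20 [6.2 2.6] 0.35
25 [7.6 3.6] 0.44
30 [8.9 4.7] 0.52
35 [10.1  5.9] 0.61
40 [11.1  7.3] 0.7
45 [12.1  8.7] 0.79
50 [12.9 10.1] 0.87
55 [13.6 11.7] 0.96
60 [14.2 13.3] 1.05
65 [14.6 14.9] 1.13
70 [14.9 16.6] 1.22
75 [15.  18.3] 1.31
80 [15. 20.] 1.4
85 [14.8 21.7] 1.48
```

{"method": "step_arm", "body": {
  "plan": [
    [[0.8,0.2,0,0.04,0],[1.6,0.5,0,0.09,0],[2.4,0.8,0,0.13,0],[3.2,1.1,0,0.17,0],[4.0,1.4,0,0.22,0],[4.7,1.8,0,0.26,0],[5.5,2.2,0,0.31,0],[6.2,2.6,0,0.35,0],[6.9,3.1,0,0.39,0],[7.6,3.6,0,0.44,0],[8.3,4.1,0,0.48,0],[8.9,4.7,0,0.52,0],[8.9,4.7,0,0.52,0],[8.9,4.7,0,0.52,0]]
  ]
}}

```text
time_s: 5.25
ee_pos: [524.0, -233.8, 215.9]
ee_rot: [179.8, 0.0, 145.6]
force: [3.3, 3.9, -2.2]
gripper_width: 11.4
gripper_force: 15.0
```

Run:
```python
from h import *
from scipy.spatial.transform import Rotation as Ro
s=state();print(s["ee_pos"],s["ee_rot"],s["force"])
R=Ro.from_euler("xyz",[180,0,s["ee_rot"][2]],degrees=True).as_matrix()
H=np.array([667,-105]);v=s["ee_pos"][:2]-H;print(np.hypot(*v), "door angle",256.7-np.degrees(np.arctan2(v[1],v[0]))%360)
for t in np.arange(5,61,5):
    a=np.radians(t);c,n=np.cos(a),np.sin(a)
    w=np.array([c*v[0]+n*v[1],-n*v[0]+c*v[1]])
    d=R.T@np.r_[w-v,0];print(t,(d[:2]/10).round(1),a.round(2))
```

```text
[ 524.03837022 -233.76558596  215.93700764] [1.79824930e+02 4.76300116e-03 1.45607160e+02] [ 3.26867371  3.94549266 -2.23686997]
192.40219259609887 door angle 34.690626443729286
5 [1.6 0.5] 0.09
10 [3.2 1.1] 0.17
15 [4.7 1.8] 0.26
20 [6.1 2.7] 0.35
25 [7.5 3.7] 0.44
30 [8.7 4.8] 0.52
35 [9.9 6. ] 0.61
40 [11.   7.3] 0.7
45 [11.9  8.7] 0.79
50 [12.7 10.1] 0.87
55 [13.4 11.7] 0.96
60 [13.9 13.3] 1.05
```

{"method": "step_arm", "body": {
  "plan": [
    [[0.8,0.2,0,0.04,0],[1.6,0.5,0,0.09,0],[3.2,1.1,0,0.17,0],[4.0,1.4,0,0.22,0],[4.7,1.8,0,0.26,0],[6.1,2.7,0,0.35,0],[7.5,3.7,0,0.44,0],[8.7,4.8,0,0.52,0],[9.3,5.4,0,0.57,0],[9.9,6,0,0.61,0],[11,7.3,0,0.7,0],[11.9,8.7,0,0.79,0],[12.3,9.4,0,0.83,0],[12.7,10.1,0,0.87,0],[13.1,10.9,0,0.92,0],[13.1,10.9,0,0.92,0],[13.1,10.9,0,0.92,0],[13.1,10.9,0,0.92,0]]
  ]
}}

```text
time_s: 7.5
ee_pos: [478.8, -71.5, 215.9]
ee_rot: [179.8, 0.1, 92.9]
force: [7.4, -0.4, -4.9]
gripper_width: 11.6
gripper_force: 15.0
```

{"method": "step_arm", "body": {
  "plan": [
    [[0,0,0,0,0.7],[0,0,0,0,0.7],[0,0,0,0,0.7],[0,0,0,0,0.7],[0,0,0,0,0.7],[0,0,0,0,0.7],[0,0,0,0,0.7],[0,0,-1,0,0.7],[0,0,-3,0,0.7],[0,0,-6,0,0.7],[0,0,-9,0,0.7],[0,0,-12,0,0.7],[0,0,-12,0,0.7],[0,0,-12,0,0.7]]
  ]
}}

```text
time_s: 9.25
ee_pos: [476.2, -70.9, 335.3]
ee_rot: [-179.9, -0.0, 92.9]
force: [0.2, -0.8, 0.2]
gripper_width: 63.8
gripper_force: 0.0
```

Run:
```python
from h import *
import cv2
s=state();print(s["ee_pos"],s["force"],s["gripper_width"])
cv2.imwrite("pics/end.png",np.hstack([cv2.resize(grab_frame(n),(400,250)) for n in("scene","side")]))
```

```text
[476.20220212 -70.92988851 335.32483564] [ 0.20774585 -0.76939172  0.15852535] 63.828397858749526
```

View pics/end.png

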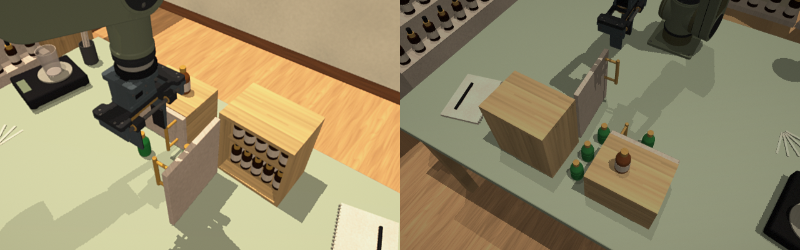

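The tall door stands at about a right angle, with its free edge at scene (180,200). The gripper is clear above it. The low door is shut and the amber bottle is standing at side (623,160).

```bash
python3 -c "
from workcell import *
print(job_done())"
```

```text
the job is handed in; nothing more can be done
None
```

I opened the tall cupboard's door to about 87° by its handle and let go of it; the low door is still shut, the amber bottle hasn't moved, and the job is handed in (no verdict came back).

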